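# Push the board carriage and brake it at the inspection mark

## Robot

A 7-joint arm with a two-finger parallel gripper is mounted at the origin on the work surface. World frame = base frame: x ahead of the robot, y to its left, z up, the work surface at z = 0. Lengths are in m, angles in rad, forces in N, time in s.
With the tool pointing down it reaches from about 0.375 to 0.925 m from the base axis. Payload 3.1 kg.
Tool frame: the origin (TCP) lies between the finger pads; the fingertips stand 19 mm ahead of it and the grasp point (between the pads) is the TCP; z points along the fingers, y is the line along which they close (so a half turn about z gives the same grasp; the last joint's range is limited). The gripper opens to 85 mm and grips with 20 to 120 N. Pads are 22 mm wide; open, the fingers measure 114 mm over their backs; the gripper's body (76 mm by 85 mm) begins 54 mm behind the grasp point. The pads swing forward as they close: fully open they stand 13 mm farther back than shut.
Start: joints at [1.176, 0.383, 0.044, 1.598, -0.018, 1.161, -0.05], TCP at [0.19, -0.622, 0.25] pointing down, gripper open.
Joint ranges: [-2.61, 2.61], [-0.41, 2.15], [-1.48, 1.57], [0, 2.5], [-1.57, 4.71], [0.05, 1.97], [-2.85, 2.85]. Speed limits (rad/s): [2.79, 2.79, 3.14, 3.14, 3.14, 3.14, 3.14].

## Interface

Orientations are given as a unit quaternion [x, y, z, w].
In Python, from bench import move_ptp, movel, move_j, move_gripper, pause, inverse_kinematics, read_camera, camera_params, MotionError, sign_off, look_for, tip_of, read_time_s, read_qpos, read_joint_vel, read_effort, read_eef_pos, read_tcp_rot, read_ft_force, read_ft_torque, read_finger_gap, read_grasp_force gives the robot as it stands. Calls block until the motion is done:
- move_ptp(position, orientation): joint-space move of the TCP to a pose.
- movel(position, orientation=None, speed=0.15): straight line of the TCP; orientation=None keeps the orientation; speed is the mean speed in m/s.
- move_j(angles): joint-space move.
- move_gripper(opening, effort=None): finger opening in m; effort is the grip in N (None keeps the last); returns when the fingers have stopped.
- pause(seconds).
- inverse_kinematics(position, orientation): joint angles nearest the present ones, or None.
- read_camera(name): name is "scene" or "top" or "wrist"; returns the picture (384x512x3 uint8, red, green, blue); there is no depth.
- camera_params(name): a dict with "K" (3x3 intrinsics, pixels), "dist_coeffs" ([k1, k2, p1, p2, k3] as OpenCV has them; the pictures are not rectified), "camera_from_world" (4x4, takes a point from world to camera coordinates). Camera axes: x right, y down, z forward; pixel columns grow to the right and rows downward; lengths in m; the calibration is good to about 2 mm. A picture is of the moment at which its call begins: read the wrist's pose just before it. camera_params takes no time and is no camera call; for the wrist camera it gives the pose at the moment of the call.
A pose or a line that the arm cannot do raises MotionError and nothing moves.
- sign_off(): hands the job in; it is judged then, once.
Trained networks look in the newest picture that a camera, given by its name, has taken for a name from the list of things; names that differ only in an ending like _2 or _b are one class to them, and where a whole thing is asked for, a point or a joint stands for the part that bears it (a point fixed in the world has none). Each returns a list of dicts, best first, with "confidence" (0 to 1); they miss things now and then, are a little off and sometimes report something else, mostly with a low value. They report only what shows in the picture. A call takes as long as a camera call.
- look_for(camera, name): "at" ([column, row] in pixels, amid what is visible of it).
- tip_of(camera, name): "at" ([column, row] in pixels: a listed point, or the origin of a listed thing).
Readings, each from a call of its own:
- read_time_s(): time.
- read_qpos(): joint angles.
- read_joint_vel(): joint speeds.
- read_effort(): joint torques, N m.
- read_eef_pos(): TCP position.
- read_tcp_rot(): TCP orientation.
- read_ft_force(): force on the tool from outside, world axes, zero at the start.
- read_ft_torque(): the same for the moment, N m.
- read_finger_gap(): finger opening in m.
- read_grasp_force(): force on a finger pad.
Only numpy, scipy, OpenCV 4.12 (cv2) and the standard library are available. Lean on these libraries where they do the work, as an engineer would, in place of code of your own. Each camera call takes 0.05 s, during which the arm holds its last target. There are 200 camera calls.

## Task

Run the heavy board carriage of the microscope slide along its rail to the left until its red pointer stands at the orange index clip, and leave it standing still there, with the robot clear of it. Reach down between its two blue sprung pads: pushing on the left pad drives it, pushing on the right pad brakes it; it rolls on almost without friction, so brake in time, as it must not strike the red stop at either end. Touch only the blue pads, never the deck, the pad housings or the circuit board, and do not shift the orange clip or the jar, dish and parts tray on the bench.

Things in the scene. Friction and masses are not known exactly. Their poses are not given: they have to be found in the camera images.
- rail: fixed slide base, dark steel plate 150 x 710 x 12 mm with two aluminium guides and a red stop block at each end (130 x 20 mm, top 62 mm above the bench). Origin: centre of its underside, on the bench (z = 0). Its y axis is the travel direction, towards the robot's left; x points away from the robot; it stands up to 0.13 rad askew
- carriage (a joint): travel along the rail's +y, m: 0 = right-hand stop, 0.32 = left-hand stop (it strikes there). Starts at rest at 0.03 to 0.10. At value s the carriage centre is at y = s - 0.16 in the rail's frame. All moving parts weigh nominally 4.2 kg (3 to 5.6 kg in practice). Rolling friction very low: 0.5 N per m/s plus 0.008 N
- deck: grey deck of the carriage, 350 mm along the rail, top 66 mm high, blue circuit board and clamps up to 82 mm, from 50 mm before to 75 mm behind the rail's centre line; on the robot's side two aluminium pad housings (110 mm across, 50 mm along, up to 140 mm high, centred at x -105, y +-150 mm). Origin at bench level under the carriage's centre, axes as the rail's. Not to be touched
- pad_left (a joint): left sprung push pad of the carriage: how far it is pressed outwards (towards the rail's +y), m, 0 (out) to 0.04 (end of travel). Blue block with rubber face, 94 mm across the rail, 50 mm deep, 72 to 130 mm above the bench, sliding into an aluminium housing. Spring nominally 20 N/m: pressed in by d it pushes the carriage towards +y with 20 x d N (and damps with 0.4 N per m/s); it weighs 0.1 kg
- pad_right (a joint): right sprung push pad of the carriage: how far it is pressed outwards (towards the rail's -y), m, 0 (out) to 0.04 (end of travel). Blue block with rubber face, 94 mm across the rail, 50 mm deep, 72 to 130 mm above the bench, sliding into an aluminium housing. Spring nominally 20 N/m: pressed in by d it pushes the carriage towards -y with 20 x d N (and damps with 0.4 N per m/s); it weighs 0.1 kg
- pad_left_face (a point): centre of the left pad's rubber face, facing the free gap between the pads: at (-0.105, s - 0.16 + 0.085 + d, 0.110) in the rail's frame, s = carriage travel, d = how far that pad is pressed. Axes as the rail's. Between the two faces is a free gap of 170 mm, open at the top and to the robot's side; below it is only the rail (up to 32 mm high) and bench
- pad_right_face (a point): centre of the right pad's rubber face, facing the free gap between the pads: at (-0.105, s - 0.16 - 0.085 - d, 0.110) in the rail's frame, s = carriage travel, d = how far that pad is pressed. Axes as the rail's
- pointer (a point): foot of the red pointer hanging from the far long edge of the deck, at the middle of the carriage's length: (0.094, s - 0.16, 0.020) in the rail's frame
- mark (a point): tip of the orange index clip (30 x 30 mm flag, 12 mm wide nose) at the far edge of the rail: (0.106, c - 0.16, 0.016) in the rail's frame; c, 0.22 to 0.27, is the carriage travel at which the pointer stands exactly at the mark, compared along the rail. Axes as the rail's
- flux_jar: white flux jar, 44 mm across, 50 mm tall, standing on the bench to the left of the rail's end; origin at the centre of its underside. Bystander
- dish: white round dish, 60 mm across, 22 mm tall, to the left of the rail's end; origin at the centre of its underside. Bystander
- parts_tray: red divided parts tray 150 x 90 x 30 mm to the right of the rail's end; origin at the centre of its underside. Bystander

How it is judged:
On the way:
1. the carriage stands at the mark: pointer within 15 mm of the clip's tip along the rail and slower than 10 mm/s, for 1.5 s (y of pointer in the frame of mark between -0.015 and 0.015 m and velocity of joint carriage between -0.01 and 0.01 m/s), for 1.5 s.
At the end, for the whole second after the job is handed in: The pointer is within 15 mm of the clip's tip along the rail and the carriage stands still (slower than 10 mm/s), not touched (all of step 1).
It fails at once if the carriage strikes the left-hand stop (value of joint carriage above 0.317 m).
It fails at once if the carriage strikes the right-hand stop (value of joint carriage below 0.003 m).
It fails at once if the deck, a pad housing or the board is touched (contact force between deck and anything else above 0.5 N).
It fails at once if the orange clip is shifted (distance of mark from where it was at the start of the episode above 0.008 m).
It fails at once if the jar, the dish or the parts tray is disturbed (distance of any of flux_jar, dish, parts_tray from where it was at the start of the episode above 0.03 m).
It also fails if it takes over 37 s, if anything falls off the work surface, if the arm or the gripper's body presses on something with over 40 N, if the wrist force passes 120 N, or if a joint passes its speed limit or range.

## Working session

There is one attempt and no reset: what is moved stays moved. The work goes in short steps, each a Python script; the robot and the scene stay as the last script left them, time stands still between calls to the robot, and variables do not carry over. Pictures are saved under pics/ and viewed, at most 10 in all, crops included, and the job is handed in when it is done.

```bash
ls; mkdir -p pics
python3 - <<'E'
from bench import *
import cv2,numpy as np
print(read_time_s(),read_eef_pos(),read_tcp_rot(),read_finger_gap())
a=read_camera("scene");
for n in["pointer","mark","pad_left_face","pad_right_face","rail","deck"]: print('scene',n,tip_of("scene",n)[:2])
b=read_camera("top")
for n in["pointer","mark","pad_left_face","pad_right_face","rail","deck"]: print('top',n,tip_of("top",n)[:2])
cv2.imwrite("pics/a.png",cv2.cvtColor(np.vstack([a,b])[:, :, ],cv2.COLOR_RGB2BGR)) if 0 else None
cv2.imwrite("pics/s.png",a[:,:,::-1]);cv2.imwrite("pics/t.png",b[:,:,::-1])
for c in["scene","top"]:
  p=camera_params(c);print(p)
print(read_time_s())
E
```

```text
pics
0.0 [ 0.18985525 -0.62069768  0.2488495 ] [ 9.89000343e-01  1.47906988e-01 -2.60814768e-04 -1.33292337e-03] 0.08538509513807777
scene pointer [{'at': [231.9, 216.6], 'confidence': 0.68}]
scene mark [{'at': [268.7, 248.4], 'confidence': 0.47}, {'at': [232.8, 215.0], 'confidence': 0.31}]
scene pad_left_face [{'at': [295.8, 182.1], 'confidence': 0.65}]
scene pad_right_face [{'at': [260.8, 152.0], 'confidence': 0.62}]
scene rail [{'at': [264.0, 215.4], 'confidence': 0.68}, {'at': [294.2, 177.9], 'confidence': 0.48}]
scene deck [{'at': [252.5, 202.7], 'confidence': 0.63}, {'at': [376.0, 297.5], 'confidence': 0.24}]
top pointer []
top mark [{'at': [224.4, 183.4], 'confidence': 0.62}]
top pad_left_face [{'at': [253.7, 233.6], 'confidence': 0.78}]
top pad_right_face [{'at': [301.1, 229.7], 'confidence': 0.92}]
top rail [{'at': [253.1, 209.0], 'confidence': 0.66}]
top deck [{'at': [274.5, 201.6], 'confidence': 0.94}]
{'K': array([[399.11467369,   0.        , 252.68148296],
       [  0.        , 399.11467369, 191.69523956],
       [  0.        ,   0.        ,   1.        ]]), 'dist_coeffs
[... 260 characters left out ...]
17924,  1.59783515],
       [ 0.        ,  0.        ,  0.        ,  1.        ]])}
{'K': array([[428.62238015,   0.        , 265.53140016],
       [  0.        , 428.62238015, 198.71406767],
       [  0.        ,   0.        ,   1.        ]]), 'dist_coeffs': array([-0.09616303,  0.        ,  0.        ,  0.        ,  0.        ]), 'camera_from_world': array([[-9.10659968e-03, -9.99955141e-01, -2.60500488e-03,
        -4.29245379e-03],
       [-9.92898175e-01,  9.35129715e-03, -1.18599188e-01,
         5.87941525e-01],
       [ 1.18618227e-01,  1.50646927e-03, -9.92938793e-01,
         1.58751190e+00],
       [ 0.00000000e+00,  0.00000000e+00,  0.00000000e+00,
         1.00000000e+00]])}
0.7
```

Run:
```python
import cv2
for n,r in(("s",(120,80,300,225)),("t",(130,120,260,195))):
  x,y,w,h=r;i=cv2.imread(f"pics/{n}.png")[y:y+h,x:x+w];cv2.imwrite(f"pics/{n}c.png",cv2.resize(i,(780,585),interpolation=cv2.INTER_CUBIC))
```

```text
(no output)
```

View pics/sc.png

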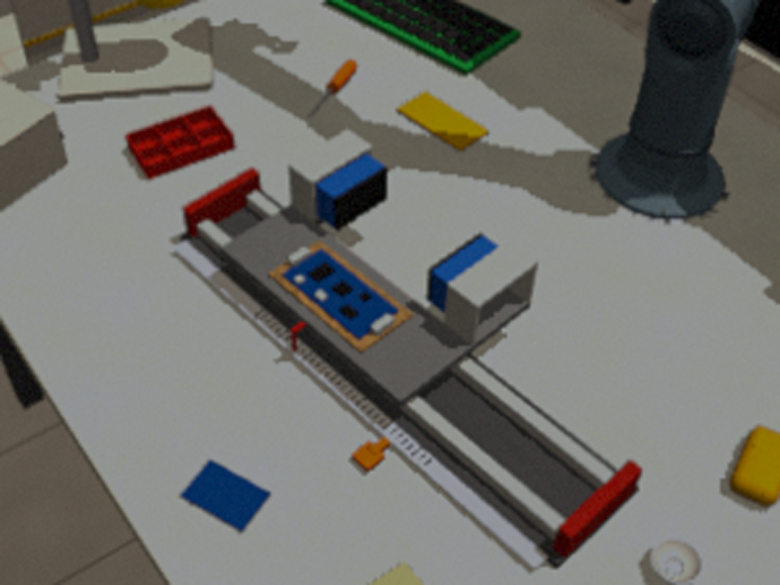

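View pics/tc.png

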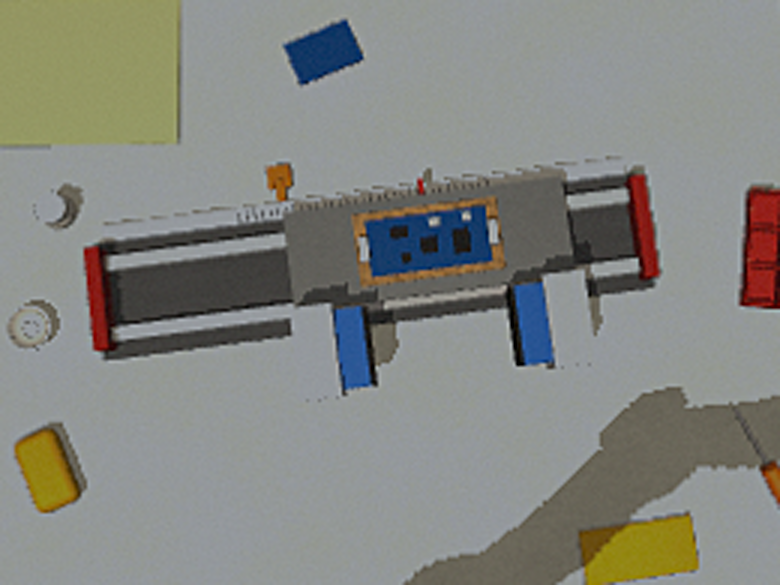

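```bash
cat > geo.py <<'E'
import numpy as np,cv2
from bench import camera_params
P={c:camera_params(c) for c in("scene","top")}
def proj(c,X):
    p=P[c];T=p["camera_from_world"]
    return cv2.projectPoints(np.float64(X).reshape(-1,3),cv2.Rodrigues(T[:3,:3])[0],T[:3,3],p["K"],p["dist_coeffs"])[0][:,0]
def back(c,uv,z):
    p=P[c];T=p["camera_from_world"]
    uv=np.float64(uv).reshape(-1,1,2)
    n=cv2.undistortPoints(uv,p["K"],p["dist_coeffs"])[:,0]
    d=np.c_[n,np.ones(len(n))]@T[:3,:3]; o=-T[:3,:3].T@T[:3,3]
    return o+d*((z-o[2])/d[:,2])[:,None]
def W(q,r):
    r=np.float64(r).reshape(-1,3);c,s=np.cos(q[2]),np.sin(q[2])
    return np.c_[q[0]+c*r[:,0]-s*r[:,1],q[1]+s*r[:,0]+c*r[:,1],r[:,2]]
def inrail(q,X):
    c,s=np.cos(q[2]),np.sin(q[2]);d=X[:,:2]-np.array(q[:2])
    return np.c_[c*d[:,0]+s*d[:,1],-s*d[:,0]+c*d[:,1]]
E
python3 - <<'E'
from geo import *
from scipy.optimize import least_squares
im=cv2.imread("pics/t.png");h=cv2.cvtColor(im,cv2.COLOR_BGR2HSV)
red=(((h[...,0]<6)|(h[...,0]>174))&(h[...,1]>150)&(h[...,2]>100)).astype(np.uint8)
n,l,st,ce=cv2.connectedComponentsWithStats(red)
S={}
for i in range(1,n):
    if st[i,4]>60:
        pts=np.argwhere(l==i)[:,::-1];X=back("top",pts,.062)
        (cx,cy),wh,a=cv2.minAreaRect(np.float32(X[:,:2]*1000));print(ce[i],st[i,4],X.mean(0),wh,a, h[l==i].mean(0))
        if abs(ce[i][0]-163)<8:S['L']=ce[i]
        if abs(ce[i][0]-345)<8:S['R']=ce[i]
f=lambda q:dict(pointer=(.094,q[3]-.16,.02),mark=(.106,q[4]-.16,.016),pl=(-.105,q[3]-.075,.11),pr=(-.105,q[3]-.245,.11),rail=(0,0,0),deck=(0,q[3]-.16,0),L=(0,.345,.062),R=(0,-.345,.062))
obs=[("scene","pointer",(231.9,216.6)),("scene","mark",(268.7,248.4)),("scene","pl",(295.8,182.1)),("scene","pr",(260.8,152)),("scene","rail",(264,215.4)),("scene","deck",(252.5,202.7)),
("top","mark",(224.4,183.4)),("top","pl",(253.7,233.6)),("top","pr",(301.1,229.7)),("top","rail",(253.1,209)),("top","deck",(274.5,201.6)),("top","L",S['L']),("top","R",S['R']),("top","L",S['L']),("top","R",S['R'])]
def res(q): return np.concatenate([proj(c,W(q,f(q)[n]))[0]-o for c,n,o in obs])
r=least_squares(res,[.6,0.03,.08,.07,.24],loss="soft_l1")
print(r.x)
for (c,n,o),e in zip(obs,r.fun.reshape(-1,2)if 0 else res(r.x).reshape(-1,2)):print(c,n,e.round(1))
q=r.x;blue=((h[...,0]>100)&(h[...,0]<125)&(h[...,1]>120)&(h[...,2]>60))
pts=np.argwhere(blue)[:,::-1];R=inrail(q,back("top",pts,.08));m=(abs(R[:,0]-.01)<.055)&(abs(R[:,1])<.3)
print(m.sum(),R[m].mean(0),np.percentile(R[m],[2,98],axis=0), "board-s", R[m].mean(0)[1]-(q[3]-.16))
np.save("q.npy",q)
cv2.imwrite
E
```

```text
[344.51633987 194.54901961] 153 [ 0.59763767 -0.30505943  0.062     ] (125.9112319946289, 17.379690170288086) 7.612952709197998 [  1.73202614 214.40522876 131.73856209]
[389.25656878 201.99072643] 647 [ 0.56803394 -0.47320879  0.062     ] (86.48943328857422, 143.61447143554688) 84.36431121826172 [  2.10355487 213.08037094 142.40030912]
[161.60509554 219.17834395] 157 [0.51161635 0.37807916 0.062     ] (127.22953033447266, 17.129199981689453) 7.0507121086120605 [  2.82802548 219.56050955 131.05095541]
[0.55571324 0.03653153 0.12303607 0.08422527 0.26224166]
scene pointer [ 1.2 -3.2]
scene mark [-1.8  0.1]
scene pl [-1.7 -2.7]
scene pr [-1.5  2. ]
scene rail [ 4.7 -0.1]
scene deck [1.3 0.2]
top mark [-0.7  0.7]
top pl [0.2 0.9]
top pr [-0.1 -1.5]
top rail [ 0.5 -0.8]
top deck [-1.4  4. ]
top L [-0.2 -0.5]
top R [ 0.2 -0.1]
top L [-0.2 -0.5]
top R [ 0.2 -0.1]
583 [ 0.01174031 -0.07120299] [[-0.019412   -0.14482805]
 [ 0.04501341 -0.00267787]] board-s 0.004571742736387774
```

Run:
```python
from geo import *
q=np.load("q.npy")
for c,zs in(("top",(.012,.02,.06)),("scene",(.016,.02,.06))):
    im=cv2.imread(f"pics/{c[0]}.png");h=cv2.cvtColor(im,cv2.COLOR_BGR2HSV);H=h[...,0].astype(int)
    for nm,m,z in(("clip",(H>=8)&(H<=16)&(h[...,1]>190)&(h[...,2]>110),zs[0]),("ptr",((H<7)|(H>172))&(h[...,1]>130)&(h[...,2]>60),zs[1])):
        pts=np.argwhere(m)[:,::-1]
        if nm=="ptr":
            for zz in(.02,.045,.066):
                R=inrail(q,back(c,pts,zz));k=(abs(R[:,0]-.1)<.04)&(abs(R[:,1])<.3)
                print(c,nm,zz,k.sum(),pts[k].mean(0),"s=",R[k].mean(0)+[0,.16],R[k].min(0)+[0,.16],R[k].max(0)+[0,.16])
        else:
            R=inrail(q,back(c,pts,z));k=(abs(R[:,0]-.12)<.04)&(abs(R[:,1]-.09)<.08)
            print(c,nm,k.sum(),pts[k].mean(0),"c=",R[k].mean(0)+[0,.16],R[k].min(0)+[0,.16],R[k].max(0)+[0,.16])
    # deck ends / board by tan
```

```text
top clip 41 [222.92682927 178.95121951] c= [0.12701196 0.26296626] [0.09909765 0.25024876] [0.14235135 0.2771472 ]
top ptr 0.02 9 [269.55555556 181.77777778] s= [0.09089577 0.08599375] [0.08211534 0.08338276] [0.09802651 0.08873844]
top ptr 0.045 9 [269.55555556 181.77777778] s= [0.08696045 0.08669075] [0.07831502 0.0841199 ] [0.09398155 0.08939324]
top ptr 0.066 9 [269.55555556 181.77777778] s= [0.08365478 0.08727623] [0.07512275 0.0847391 ] [0.09058378 0.08994327]
scene clip 38 [262.44736842 253.89473684] c= [0.13020516 0.26736573] [0.10488486 0.25433741] [0.14862638 0.28107987]
scene ptr 0.02 24 [233.5        207.58333333] s= [0.07649361 0.06558336] [0.06018962 0.05455437] [0.09607982 0.08594632]
scene ptr 0.045 28 [233.85714286 207.        ] s= [0.08671465 0.0811111 ] [0.07005137 0.07038994] [0.10836959 0.10211435]
scene ptr 0.066 30 [231.23333333 204.46666667] s= [0.09673451 0.07975586] [ 0.08116258 -0.13828894] [0.118693  0.1156955]
```

Run:
```python
from bench import *
from geo import *
from scipy.spatial.transform import Rotation as Ro
q=np.load("q.npy")
# tool pointing down, tool y along rail y
for yaw in(q[2],q[2]+np.pi):
  o=(Ro.from_euler('z',yaw)*Ro.from_euler('x',np.pi)).as_quat()
  for s in(.084,.3):
    for z in(.11,.24):
      p=W(q,(-.105,s-.16,z))[0];print(yaw,s,z,p,inverse_kinematics(list(p),list(o)))
print(read_qpos(),read_tcp_rot(),q[2])
```

```text
0.12303606594195128 0.084 0.11 [ 0.46083415 -0.05178018  0.11      ] [ 0.4781503   0.26584922 -0.49645761  2.12728726  0.17758469  0.78723284
 -1.57724157]
0.12303606594195128 0.084 0.24 [ 0.46083415 -0.05178018  0.24      ] [ 0.54518685  0.0688197  -0.53559102  2.01768354  0.04012733  1.06504348
 -1.45657321]
0.12303606594195128 0.3 0.11 [0.43432536 0.16258699 0.11      ] [ 0.30876813  0.34000095 -0.83583889  2.11526944  0.3439959   0.82357554
 -2.18425003]
0.12303606594195128 0.3 0.24 [0.43432536 0.16258699 0.24      ] [ 0.56529047  0.13717068 -1.05718914  2.00121075  0.13570629  1.07653172
 -2.00029519]
3.2646287195317445 0.084 0.11 [ 0.46083415 -0.05178018  0.11      ] [ 0.71549901  0.31887584 -0.76247517  2.11765585  0.302764    0.81284966
  1.46113109]
3.2646287195317445 0.084 0.24 [ 0.46083415 -0.05178018  0.24      ] [ 0.69892781  0.08266183 -0.6952468   2.01183561  0.0604314   1.06699487
  1.66999434]
3.2646287195317445 0.3 0.11 [0.43432536 0.16258699 0.11      ] [ 0.37266731  0.36577794 -0.91150938  2.11304236  0.39049376  0.83714209
  0.91944307]
3.2646287195317445 0.3 0.24 [0.43432536 0.16258699 0.24      ] [ 0.64283346  0.16046738 -1.14653971  1.99930591  0.16572887  1.08150232
  1.11654498]
[ 1.17618501  0.38286644  0.0439215   1.59785037 -0.01788384  1.16119423
 -0.04990715] [9.89006142e-01 1.47874437e-01 7.89108755e-06 3.62871023e-05] 0.12303606594195128
```

```bash
cat >> geo.py <<'E'
from scipy.spatial.transform import Rotation as Ro
q=np.load("q.npy")
QT=list((Ro.from_euler('z',q[2])*Ro.from_euler('x',np.pi)).as_quat())
def tp(y,z=.11): return list(W(q,(-.105,y,z))[0])
def board(im,ypred=None):
    h=cv2.cvtColor(im,cv2.COLOR_RGB2HSV)
    m=(h[...,0]>100)&(h[...,0]<125)&(h[...,1]>120)&(h[...,2]>60)
    R=inrail(q,back("top",np.argwhere(m)[:,::-1],.08))
    R=R[(abs(R[:,0]-.013)<.04)&(abs(R[:,1])<.3)]
    return len(R),R.mean(0)[1] if len(R) else np.nan
E
python3 - <<'E'
from bench import *
from geo import *
print(board(cv2.imread("pics/t.png")[:,:,::-1].copy()))
yc=.087-.16
move_ptp(tp(yc,.25),QT);print(read_time_s());print(board(read_camera("top")))
movel(tp(yc,.11),QT,speed=.2);print(read_time_s())
a=read_camera("top");print(board(a));t=read_time_s()
e=inrail(q,np.array([read_eef_pos()]));print(e,read_eef_pos())
for d,v in((.003,.05),(.006,.05),(0,.1)):
    t=read_time_s();movel(tp(yc+d),QT,speed=v);print(d,v,read_time_s()-t,inrail(q,np.array([read_eef_pos()])))
b=read_camera("scene");print(read_time_s(),read_ft_force())
cv2.imwrite("pics/t2.png",a[:,:,::-1]);cv2.imwrite("pics/s2.png",b[:,:,::-1])
o=np.vstack([cv2.resize(a[110:260,130:390],(520,300)),cv2.resize(b[80:305,120:420],(400,300))[:, :400] if 0 else cv2.resize(b[90:240,180:440],(520,300))])
cv2.imwrite("pics/c2.png",o[:,:,::-1])
E
```

```text
(583, np.float64(-0.07120298514638071))
2.9583
(544, np.float64(-0.06875224340994338))
3.8583
(556, np.float64(-0.06856102781373771))
[[-0.10356873 -0.07332931]] [ 0.46192683 -0.04895402  0.11128562]
0.003 0.05 0.24999999999999956 [[-0.10423185 -0.06987624]]
0.006 0.05 0.25 [[-0.10494891 -0.06676129]]
0 0.1 0.25 [[-0.10508629 -0.07380761]]
4.7083 [-0.21211795  0.08747975 -0.23659823]
```

View pics/c2.png

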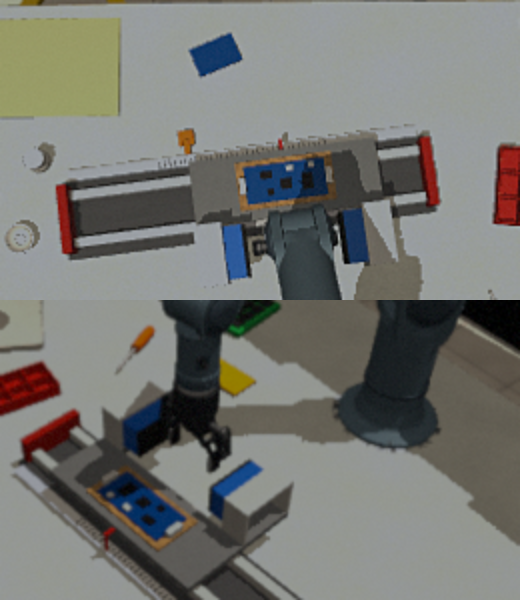

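```bash
cat > ctl.py <<'E'
import numpy as np
M,K,HALF=4.2,20.,.028      # nominal mass, spring, half of the free play (170-114)/2
class Ctl:
    def __init__(s,s0,c): s.x=np.array([s0,0.]);s.P=np.diag([1e-6,1e-6]);s.c=c;s.F=0.
    def comp(s,u): d=u-s.x[0];return max(d-HALF,0)-max(-d-HALF,0)   # signed pad compression, tool at u (as carriage travel)
    def predict(s,u0,u1,T):
        n=max(int(T/.01),1)
        for i in range(n):
            h=T/n;u=u0+(u1-u0)*(i+.5)/n;cp=s.comp(u);x,v=s.x
            a=(K*cp-.5*v-.008*np.tanh(v/.001))/M
            A=np.array([[1,h],[-K/M*h*(cp!=0),1-.12*h]])
            s.x=np.array([x+v*h,v+a*h]);s.P=A@s.P@A.T+np.diag([1e-8,(.025**2)*h*.3])
    def update(s,z):
        k=s.P[:,0]/(s.P[0,0]+1.2e-3**2);s.x=s.x+k*(z-s.x[0]);s.P=s.P-np.outer(k,s.P[0])
    def target(s,T=.3):
        x,v=s.x;vd=np.clip(.6*(s.c-x),-.06,.06)
        F=M*(vd-v)/.6+.5*v
        if abs(s.c-x)<.006 and abs(v)<.006: return x,True
        if abs(F)<.025: d=np.clip(F/K,-.001,.001);return x+v*T+np.sign(F)*(HALF-.008),False
        d=np.clip(F/K,-.022,.022);return x+v*T+d+np.sign(F)*HALF,False
E
python3 - <<'E'
from ctl import *
rng=np.random.default_rng(0)
for m in(3,4.2,5.6):
  for k in(17,23):
    for off in(-.004,0,.004):
      for hw in(.025,.031):
        s,v,t=.087,0.,0.;C=Ctl(.087,.263);u=.087;smax=0;done=0;log=[]
        def step(u0,u1,T):
            global s,v,t,smax
            n=int(round(T/.005))
            for i in range(n):
                tau=(i+1)/n;uu=u0+(u1-u0)*(10*tau**3-15*tau**4+6*tau**5);d=uu+off-s
                f=k*(max(d-hw,0)-max(-d-hw,0));v+=.005*(f-.5*v-.008*np.tanh(v/.0005))/m;s+=v*.005;t+=.005;smax=max(smax,s)
        while t<20:
            z=s+rng.normal(0,.001);C.update(z)
            un,dn=C.target();T=max(.25,abs(un-u)/.2)
            step(u,u,.05);step(u,un,T);C.predict(u,u,.05);C.predict(u,un,T);u=un
            done=done+1 if dn else 0
            if done>=5:break
        step(u,u,3);print(m,k,off,hw,round(t,1),"s",round(s*1e3,1),"v",round(v*1e3,1),"max",round(smax*1e3,1))
E
```

```text
3 17 -0.004 0.025 18.3 s 256.8 v 0.0 max 256.8
3 17 -0.004 0.031 11.7 s 259.8 v 0.0 max 259.8
3 17 0 0.025 11.1 s 258.1 v -0.0 max 259.0
3 17 0 0.031 23.1 s 273.6 v -0.0 max 273.6
3 17 0.004 0.025 10.2 s 266.6 v 0.0 max 266.6
3 17 0.004 0.031 23.1 s 290.5 v -0.0 max 291.6
3 23 -0.004 0.025 12.6 s 257.9 v 0.0 max 257.9
3 23 -0.004 0.031 12.3 s 257.8 v 0.0 max 257.8
3 23 0 0.025 11.5 s 259.8 v 0.0 max 261.2
3 23 0 0.031 23.1 s 273.7 v -0.0 max 273.8
3 23 0.004 0.025 9.9 s 266.9 v 0.0 max 266.9
3 23 0.004 0.031 23.1 s 286.1 v 0.0 max 286.1
4.2 17 -0.004 0.025 23.1 s 256.8 v 0.0 max 256.8
4.2 17 -0.004 0.031 11.7 s 262.4 v 0.0 max 262.4
4.2 17 0 0.025 10.8 s 261.2 v 0.0 max 261.2
4.2 17 0 0.031 23.1 s 275.9 v -0.0 max 277.7
4.2 17 0.004 0.025 12.9 s 268.9 v -0.0 max 268.9
4.2 17 0.004 0.031 23.1 s 293.0 v -0.0 max 296.6
4.2 23 -0.004 0.025 23.1 s 257.2 v 0.0 max 257.2
4.2 23 -0.004 0.031 11.1 s 260.0 v 0.0 max 260.0
4.2 23 0 0.025 10.2 s 260.3 v 0.0 max 260.3
4.2 23 0 0.031 23.1 s 273.0 v 0.0 max 273.0
4.2 23 0.004 0.025 9.0 s 270.5 v 0.0 max 270.5
4.2 23 0.004 0.031 23.1 s 291.1 v -0.0 max 292.7
5.6 17 -0.004 0.025 12.6 s 258.0 v 0.0 max 258.0
5.6 17 -0.004 0.031 11.4 s 265.0 v 0.0 max 265.0
5.6 17 0 0.025 9.3 s 262.7 v 0.0 max 262.7
5.6 17 0 0.031 23.1 s 275.1 v -0.0 max 282.5
5.6 17 0.004 0.025 23.1 s 269.2 v -0.0 max 278.1
5.6 17 0.004 0.031 23.1 s 293.7 v -0.0 max 301.4
5.6 23 -0.004 0.025 23.1 s 256.8 v 0.0 max 258.3
5.6 23 -0.004 0.031 12.6 s 263.5 v 0.0 max 263.5
5.6 23 0 0.025 11.7 s 260.9 v 0.0 max 260.9
5.6 23 0 0.031 23.1 s 275.3 v -0.0 max 276.5
5.6 23 0.004 0.025 23.1 s 269.1 v -0.0 max 273.1
5.6 23 0.004 0.031 23.1 s 290.9 v -0.0 max 297.1
```

```bash
cat > ctl.py <<'E'
import numpy as np
M,K,HALF=4.2,20.,.028      # nominal mass, spring, half of the free play (170-114)/2
class Ctl:                 # EKF over travel, speed, contact offset of the left and right pad
    def __init__(s,s0,c): s.x=np.array([s0,0.,0.,0.]);s.P=np.diag([1e-6,1e-7,.004**2,.004**2]);s.c=c
    def predict(s,u0,u1,T):    # tool u given as the carriage travel whose gap centre it is at
        n=max(int(T/.01),1);h=T/n
        for i in range(n):
            x,v,bl,br=s.x;d=u0+(u1-u0)*(i+.5)/n-x
            l=max(d-HALF-bl,0);r=max(-d-HALF-br,0)
            a=(K*(l-r)-.5*v-.008*np.tanh(v/.001))/M
            A=np.eye(4);A[0,1]=h;A[1]=[-K/M*h*(l+r>0),1-.12*h,-K/M*h*(l>0),K/M*h*(r>0)]
            s.x=s.x+[v*h,a*h,0,0];s.P=A@s.P@A.T+np.diag([1e-8,(.012**2)*h*.3,1e-8*h,1e-8*h])
    def update(s,z):
        k=s.P[:,0]/(s.P[0,0]+1.2e-3**2);s.x=s.x+k*(z-s.x[0]);s.P=s.P-np.outer(k,s.P[0])
        s.x[2:]=np.clip(s.x[2:],-.012,.012)
    def target(s,T=.3):
        x,v,bl,br=s.x;vd=np.clip(.6*(s.c-x),-.06,.06)
        if abs(s.c-x)<.006 and abs(v)<.005: return x,True
        F=M*(vd-v)/.6+.5*v
        d=np.clip(F/K,-.022,.022) if abs(F)>.025 else -np.sign(F)*.008
        return x+v*T+d+(HALF+bl if F>0 else -HALF-br),False
E
cat > sim.py <<'E'
from ctl import *
rng=np.random.default_rng(0)
for m in(3,4.2,5.6):
  for k in(17,23):
    for off in(-.004,0,.004):
      for hw in(.024,.032):
        s,v,t=.087,0.,0.;C=Ctl(.087,.263);u=.087;smax=0;done=0
        def step(u0,u1,T):
            global s,v,t,smax
            n=int(round(T/.005))
            for i in range(n):
                tau=(i+1)/n;uu=u0+(u1-u0)*(10*tau**3-15*tau**4+6*tau**5);d=uu+off-s
                f=k*(max(d-hw,0)-max(-d-hw,0));v+=.005*(f-.5*v-.008*np.tanh(v/.0005))/m;s+=v*.005;t+=.005;smax=max(smax,s)
        while t<22:
            z=s+rng.normal(0,.001);C.update(z)
            un,dn=C.target();T=max(.25,abs(un-u)/.2)
            step(u,u,.05);step(u,un,T);C.predict(u,u,.05);C.predict(u,un,T);u=un
            done=done+1 if dn else 0
            if done>=4:break
        te=t;step(u,u,3);print(m,k,off,hw,round(te,1),"s",round(s*1e3,1),"v",round(v*1e3,1),"max",round(smax*1e3,1),(C.x[2:]*1e3).round(1))
E
python3 sim.py
```

```text
3 17 -0.004 0.024 8.7 s 261.5 v 0.0 max 261.5 [-0.4 -9.5]
3 17 -0.004 0.032 6.9 s 264.2 v 0.0 max 264.2 [ 7. -0.]
3 17 0 0.024 8.1 s 265.9 v 0.0 max 265.9 [-4.9 -5.1]
3 17 0 0.032 6.3 s 270.4 v 0.0 max 270.4 [3.4 2.7]
3 17 0.004 0.024 6.6 s 267.3 v 0.0 max 267.3 [-9.2 -0.7]
3 17 0.004 0.032 22.2 s 269.1 v -0.0 max 276.2 [-0.1  7.2]
3 23 -0.004 0.024 8.7 s 264.9 v 0.0 max 264.9 [-2.2 -8.7]
3 23 -0.004 0.032 18.4 s 269.3 v -0.0 max 271.4 [ 6.2 -1. ]
3 23 0 0.024 8.1 s 257.4 v 0.0 max 257.4 [-7.3 -5.1]
3 23 0 0.032 6.6 s 269.0 v 0.0 max 269.0 [2.  2.1]
3 23 0.004 0.024 15.9 s 269.4 v -0.0 max 269.4 [-10.1  -1.2]
3 23 0.004 0.032 22.2 s 269.8 v -0.0 max 274.4 [-2.7  7.1]
4.2 17 -0.004 0.024 7.2 s 259.2 v 0.0 max 259.2 [ 1.3 -7.4]
4.2 17 -0.004 0.032 6.9 s 266.2 v 0.0 max 266.2 [8.5 0.5]
4.2 17 0 0.024 7.5 s 263.5 v 0.0 max 263.5 [-2.7 -2.7]
4.2 17 0 0.032 8.7 s 268.7 v -0.0 max 269.9 [5.1 4.4]
4.2 17 0.004 0.024 5.7 s 263.7 v 0.0 max 263.7 [-6.5  0.8]
4.2 17 0.004 0.032 14.1 s 269.3 v -0.0 max 278.0 [1.3 7.4]
4.2 23 -0.004 0.024 8.4 s 264.7 v 0.0 max 264.7 [-1.1 -7.9]
4.2 23 -0.004 0.032
[... 260 characters left out ...]
1.3  7.1]
5.6 17 -0.004 0.024 6.9 s 260.9 v 0.0 max 260.9 [ 3.3 -4. ]
5.6 17 -0.004 0.032 6.6 s 267.5 v -0.0 max 267.7 [9.8 2.7]
5.6 17 0 0.024 6.0 s 259.0 v 0.0 max 259.0 [ 0.4 -0.4]
5.6 17 0 0.032 7.8 s 263.1 v -0.0 max 273.2 [7.  6.5]
5.6 17 0.004 0.024 5.7 s 265.8 v -0.0 max 265.9 [-2.9  2.9]
5.6 17 0.004 0.032 9.0 s 262.8 v -0.0 max 283.3 [3.2 9.3]
5.6 23 -0.004 0.024 7.2 s 260.7 v 0.0 max 260.7 [ 1.  -6.3]
5.6 23 -0.004 0.032 6.6 s 262.6 v -0.0 max 262.7 [8.1 0.7]
5.6 23 0 0.024 6.9 s 261.9 v 0.0 max 261.9 [-3.  -2.7]
5.6 23 0 0.032 6.6 s 267.9 v -0.0 max 268.5 [4.1 5.1]
5.6 23 0.004 0.024 6.0 s 263.2 v 0.0 max 263.2 [-5.5  0.6]
5.6 23 0.004 0.032 8.4 s 261.4 v -0.0 max 279.8 [0.8 9. ]
```

```bash
cat > run.py <<'E'
from bench import *
from geo import *
from ctl import *
import sys
c=.262;B0=-.0686-.087
z=board(read_camera("top"))[1]-B0
C=Ctl(z,c);u=z;done=0
t=read_time_s();t_end=t+22;us=inrail(q,np.array([read_eef_pos()]))[0,1]+.16;u=us
while read_time_s()<t_end:
    t0=read_time_s();n,y=board(read_camera("top"));z=y-B0
    if n>300 and abs(z-C.x[0])<.02:C.update(z)
    t1=read_time_s();un,dn=C.target()
    try: movel(tp(un-.16),QT,speed=max(.2,abs(un-u)/.25 if abs(un-u)<.05 else .2))
    except MotionError as e: print(e);un=u
    t2=read_time_s();C.predict(u,u,t1-t0);C.predict(u,un,t2-t1);
    print(f"{t0:.2f} n{n} z{z*1e3:.1f} v{C.x[1]*1e3:.1f} b{C.x[2]*1e3:.1f},{C.x[3]*1e3:.1f} du{(un-C.x[0])*1e3:.1f} dt{t2-t0:.2f}")
    u=un;done=done+1 if dn else 0
    if done>=4:break
b=read_camera("scene");a=read_camera("top");print(read_time_s(),board(a)[1]-B0)
cv2.imwrite("pics/s3.png",b[:,:,::-1]);cv2.imwrite("pics/t3.png",a[:,:,::-1])
o=np.vstack([cv2.resize(a[110:260,130:390],(520,300)),cv2.resize(b[130:280,180:440],(520,300))])
cv2.imwrite("pics/c3.png",o[:,:,::-1])
E
python3 run.py
```

```text
4.76 n557 z86.9 v8.0 b0.0,0.0 du48.6 dt0.44
5.20 n523 z88.8 v33.6 b-0.4,0.0 du41.8 dt0.30
5.50 n540 z96.8 v51.3 b-2.5,0.0 du31.9 dt0.30
5.80 n549 z109.2 v53.8 b-1.8,0.0 du30.4 dt0.30
6.10 n541 z121.8 v52.3 b-0.4,0.0 du32.3 dt0.30
6.40 n545 z137.6 v54.5 b-0.4,0.0 du31.3 dt0.30
6.70 n549 z153.9 v55.6 b-0.5,0.0 du30.6 dt0.30
7.00 n548 z171.7 v55.0 b-0.8,0.0 du19.5 dt0.30
7.30 n550 z190.7 v54.9 b-1.1,0.0 du-34.8 dt0.36
7.66 n565 z210.6 v42.1 b-1.1,0.0 du-33.1 dt0.30
7.96 n570 z223.5 v30.2 b-1.1,-1.1 du-30.3 dt0.30
8.26 n568 z234.8 v23.9 b-1.1,-0.7 du-30.7 dt0.30
8.56 n572 z245.0 v19.6 b-1.1,0.5 du-32.7 dt0.30
8.86 n571 z253.2 v13.5 b-1.1,1.1 du-33.0 dt0.30
9.16 n564 z259.0 v7.7 b-1.1,1.4 du-32.4 dt0.30
9.46 n562 z262.7 v3.3 b-1.1,1.5 du-31.5 dt0.30
9.76 n574 z262.7 v0.6 b-1.1,1.2 du-0.3 dt0.35
10.11 n562 z264.1 v1.1 b-1.1,1.3 du-0.4 dt0.30
10.41 n559 z264.2 v0.5 b-1.1,1.3 du-0.2 dt0.30
10.71 n565 z264.4 v0.2 b-1.1,1.3 du-0.1 dt0.30
11.1083 0.2647085387452423
```

View pics/c3.png

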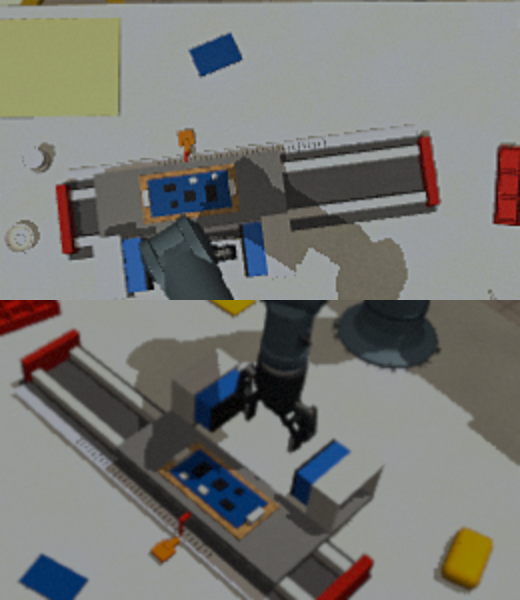

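The carriage has stopped with its red pointer, at about (186,155) in the top crop, on the clip nose at about (187,150). The scene view agrees. Next I raise the tool straight up, check that nothing moves, and hand in.

Run:
```python
from bench import *
from geo import *
p=read_eef_pos();movel([p[0],p[1],.27],None,speed=.12)
z=[]
for i in range(2):
    a=read_camera("top");z.append(board(a));pause(1.)
h=cv2.cvtColor(a,cv2.COLOR_RGB2HSV);H=h[...,0].astype(int)
def loc(m,z,x0):
    R=inrail(q,back("top",np.argwhere(m)[:,::-1],z));k=(abs(R[:,0]-x0)<.03)&(abs(R[:,1]-.1)<.08);return k.sum(),R[k].mean(0)+[0,.16]
print(z,loc((H>=8)&(H<=16)&(h[...,1]>190)&(h[...,2]>110),.012,.127),loc(((H<7)|(H>172))&(h[...,1]>130)&(h[...,2]>60),.04,.09),read_time_s())
if abs(z[0][1]-z[1][1])<.003 and abs(z[1][1]+.1556-.263)<.008: print(sign_off())
```

```text
[(544, np.float64(0.10765661163105716)), (538, np.float64(0.10795424974048543))] (np.int64(38), array([0.12631293, 0.26307255])) (np.int64(10), array([0.08772222, 0.26646404])) 14.6917
the job is handed in; nothing more can be done
None
```

The job is handed in: the carriage stands still with its pointer about 3 mm from the clip tip along the rail (by the top camera), the arm is raised clear, and it took 14.7 s; the judge's verdict was not shown.

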